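# Finished insert plate through the sprung gate

## Task

Put the finished insert plate away in the drop tray: push the tray's sprung gate open with one finger and, while that finger holds it open, slide the plate along its lane and through the gateway with the other finger until it drops off the ledge and lies flat on the bay floor, then draw the fingers out so that the gate swings shut. Do not grip or lift the plate, do not shove the gate with the plate or let the gate swing against it, and leave everything else where it is.

Things in the scene. Friction and masses are not known exactly. Their poses are not given: they have to be found in the camera images.
- tray: grey painted steel drop tray fixed to the bench. Origin: on the bench top, under the middle of the shut gate. Its +x is the way parts go in, +y is left when looking that way, z up. Gate posts, 10 mm diameter, tops 71 mm above the bench, stand at x = 0, y = +60 and -60 mm; nothing spans the gateway overhead.
- lane (a point): point on the loading shelf's top (14 mm above the bench) in the lane's middle line, at tray x = -90, y = -25 mm. The shelf is flat, x -170 to +12, y -65 to +65 mm. Two guide strips along x, 4 mm wide and 4 mm high (x -165 mm to the ledge, under the gate), with middles at y = 0 and -50 mm, leave a lane 46 mm wide between them; left of it the shelf is plain.
- ledge (a point): point on the shelf's straight far edge, the ledge, 14 mm above the bench, at tray x = +12, y = -25 mm (12 mm beyond the shut gate). The shelf drops off upright here, 10 mm, to the bay floor; a plate whose tail is not pushed clear of it stays leaning on it, in the way of the gate.
- bay (a point): centre of the open-topped bay's floor, 4 mm above the bench, at tray x = +84, y = 0. The bay measures x +12 to +155, y -60 to +60 mm inside, its walls reach 18 mm above the bench. A plate lying flat on this floor is below the gate's sweep.
- gate (a joint): angle of the sprung gate (rad): 0 shut, grows as its free end swings into the bay (to tray +x), stops at 1.6. An upright steel sheet, 4 mm thick, from 2 to 109 mm from its hinge axis, 20 to 63 mm above the bench. A spring closes it: 0.08 N m when shut plus 0.2 N m per rad; let go, it shuts in under half a second.
- gate_hinge (a point): point on the gate's upright hinge axis, at tray x = 0, y = +55 mm, 20 mm above the bench (level of the gate's lower edge). Shut, the gate runs from here toward the tray's -y.
- plate: aluminium insert plate, a block 44 mm (its x) by 36 mm (its y) by 12 mm high, about 120 g, with a brass threaded insert of 18 mm diameter flush in its top. Origin: centre of its underside. It starts flat on the loading shelf in the lane, its x roughly along the tray's x, its middle 55 to 110 mm before the gate.
- thumb_screw: bystander: brass knurled thumb screw standing on its head, 22 mm diameter, 26 mm high, at the near left corner of the loading shelf; origin: centre of its underside
- tin: bystander: round tin of thumb screws, 90 mm diameter, 42 mm high with its contents, left of the tray; origin: centre of its underside
- tap_handle: bystander: hardened steel tap handle, 180 mm long (its x), 24 mm wide, 22 mm high, lying right of the tray; origin: under its middle
- bowl: bystander: grey ceramic bowl, 110 mm diameter, 45 mm high, right of the tray; origin: centre of its underside
- angle_plate: bystander: iron angle plate, 70 by 80 mm, 75 mm high, left of the gate and bay; origin: centre of its underside
- screwdriver: bystander: screwdriver lying on the bench, well to the right of the tray; origin under it
Not all that is in view belongs to the job. Of the things like the plate, leave any that is purple; of the rest the smaller one is meant.

How it is judged:
On the way, in this order (a step that is already met when the one before it is completed fails the run):
1. a finger pushes the gate at least 0.4 rad open while the plate's middle is still before the gate (value of joint gate above 0.4 rad and contact force between the fingers and gate above 0.1 N and x of plate in the frame of tray below 0 m).
2. a finger holds the gate at least 0.6 rad open while the other pushes the plate, its middle past the gate (value of joint gate above 0.6 rad and contact force between the fingers and gate above 0.1 N and contact force between the fingers and plate above 0.05 N and x of plate in the frame of tray above 0 m).
At the end, for the whole second after the job is handed in: The plate lies flat and at rest (within 0.12 rad of level) on the bay floor beyond the ledge, and the gate is shut (within 0.06 rad) (x of plate in the frame of tray between 0.028 and 0.14 m and y of plate in the frame of tray between -0.05 and 0.05 m and z of plate in the frame of tray between 0 and 0.008 m and angle between plate's own z axis and vertical below 0.12 rad and value of joint gate below 0.06 rad and linear speed of plate below 0.02 m/s); the robot touches nothing.
It fails at once if the plate is lifted (its underside's middle more than 10 mm above the shelf) (height (world z) of plate above 0.024 m).
It fails at once if plate and gate press on one another (more than 0.5 N) (contact force between plate and gate above 0.5 N).
It fails at once if a bystander is moved more than 15 mm (distance of any of thumb_screw, tin, tap_handle, bowl, angle_plate, screwdriver from where it was at the start of the episode above 0.015 m).
It also fails if it takes over 48 s, if anything falls off the work surface, if the arm or the gripper's body presses on something with over 40 N, if the wrist force passes 120 N, or if a joint passes its speed limit or range.

## Robot

A 6-joint arm with a two-finger parallel gripper is mounted at the origin on the work surface. World frame = base frame: x ahead of the robot, y to its left, z up, the work surface at z = 0. Lengths are in m, angles in rad, forces in N, time in s.
With the tool pointing down it reaches from about 0.25 to 0.85 m from the base axis. Payload 12.5 kg.
Tool frame: the origin (TCP) lies midway between the tips of the shut fingers; the grasp point (between the pads) lies 19 mm behind it; z points along the fingers, y is the direction in which the jaws open and shut (so a half turn about z gives the same grasp; the last joint's range is limited). The gripper opens to 93 mm and grips with 3 to 60 N. Pads are 15 mm wide; open, the fingers measure 128 mm over their backs; the gripper's body (75 mm by 188 mm) begins 65 mm behind the grasp point.
Start: joints at [1.167, 0.351, 1.652, -0, 1.139, -0.085], TCP at [0.172, 0.522, 0.219] pointing down, gripper open.
Joint ranges: [-2.75, 2.75], [-0.79, 2.1], [0.01, 2.65], [-1.57, 4.71], [0.07, 3.14], [-2.87, 2.87]. Speed limits (rad/s): [2.22, 2.22, 2.79, 3.14, 3.14, 3.14].

## Interface

Orientations are given as a unit quaternion [w, x, y, z].
In Python, from plant import * gives the robot as it stands.
- The arm moves only by the shell command python3 -m pendant 'ROWS' [FORCE]. ROWS is JSON, a list of rows, each a list of 3 entries, a list of its own where there are three numbers: the shift along the tool's x, y, z in mm, then the turn, a rotation vector about the tool's x, y, z in rad, then the opening, from 0 (shut) to 1 (fully open). In form: [[[dx, dy, dz], [rx, ry, rz], grip], ...]. A call has 1 to 8 rows; each row shifts and turns the commanded pose from where the row before left it, along the tool's axes as they then stand; what a row does not reach is not made up. A row lasts 1/10 s, in which the tool goes at most 50 mm and 8.59 degrees, less where a joint would pass 70% of its speed; a pose out of reach is approached as far as the arm can. A call is refused whole if a number of a shift passes 50 or a number of a turn 0.15, either way. A call with a gripper value outside its range is refused whole. The fingers move at their own pace and stop on an object; FORCE is the grip in N (left out, the last holds). Time passes only in rows, so rows that do not move let the fingers close. It gives the time, the measured TCP pose, the force and the opening at its end, in the units of the state.
- observe(): the state, without advancing time (a new reading comes with each control period).
- get_image(name): name is "scene" or "top"; returns the picture (420x560x3 uint8, red, green, blue); there is no depth.
- calibration(name): a dict with "intrinsics" (3x3 intrinsics, pixels), "R" (3x3) and "t" (3): a world point X has camera coordinates R X + t. Camera axes: x right, y down, z forward; pixel columns grow to the right and rows downward; lengths in m; the calibration is good to about 2 mm. A picture is of the moment at which its call begins. calibration takes no time and is no camera call.
- job_done(): hands the job in, once; it reports no verdict.
The state is a dict: "t": time; "joint_pos": joint angles; "joint_velocities": joint speeds; "tau": joint torques, N m; "tcp_pos": TCP position; "orientation": TCP orientation; "wrist_force": force on the tool from outside, world axes, zero at the start; "moment": the same for the moment, N m; "gripper_width": opening from 0.0 (shut) to 1.0 (fully open).
Only numpy, scipy, OpenCV 4.12 (cv2) and the standard library are available. Lean on these libraries where they do the work, as an engineer would, in place of code of your own. Each camera call takes 0.05 s, during which the arm holds its last target.

## Working session

There is one attempt and no reset: what is moved stays moved. The work goes in short steps, Python scripts to look and compute and a shell command to move; the robot and the scene stay as the last step left them, time stands still between calls to the robot, and variables do not carry over. Pictures are saved under pics/ and viewed, and the job is handed in when it is done.

```bash
mkdir -p pics; ls; python3 - <<'E'
from plant import *
import cv2
print(observe())
for n in ("scene","top"):
    im=get_image(n); cv2.imwrite(f"pics/{n}0.png",im[:,:,::-1]); print(n,calibration(n))
E
```

```text
pics
{'t': 0.0, 'joint_pos': array([ 1.16743017e+00,  3.51245381e-01,  1.65242987e+00,  2.55855545e-06,
        1.13906898e+00, -8.45970094e-02]), 'joint_velocities': array([ 0.00041328, -0.00028804,  0.00110577, -0.0002878 , -0.00018527,
        0.00036246]), 'tau': array([ 4.92048071e-05, -4.97311485e+01, -2.85256541e+01,  6.98979129e-02,
        2.55227397e-02, -1.24155454e-04]), 'tcp_pos': array([0.17220846, 0.5219869 , 0.21809422]), 'orientation': array([-1.40220082e-04,  1.58711115e-01,  9.87324896e-01, -5.58458090e-04]), 'wrist_force': array([-0.15363679, -0.0405392 ,  0.58794337]), 'moment': array([ 0.00120956, -0.00120447,  0.00770291]), 'gripper_width': 1.000237990880323}
scene {'intrinsics': array([[454.42693528,   0.        , 279.35704283],
       [  0.        , 454.42693528, 214.09412574],
       [  0.        ,   0.        ,   1.        ]]), 'R': array([[-0.01646378,  0.99975924, -0.01450524],
       [ 0.7453134 ,  0.00260053, -0.66670921],
       [-0.66651097, -0.0217875 , -0.74517678]]), 't': array([ 0.14962253, -0.36814166,  1.55795365])}
top {'intrinsics': array([[409.50847065,   0.        , 279.2670779 ],
       [  0.        , 409.50847065, 210.6232158 ],
       [  0.        ,   0.        ,   1.        ]]), 'R': array([[ 0.00610371, -0.99972708,  0.02255021],
       [-0.99532085, -0.00824836, -0.0962724 ],
       [ 0.09643213, -0.02185707, -0.99509955]]), 't': array([-0.14139584,  0.52526083,  0.84126448])}
```

View pics/scene0.png

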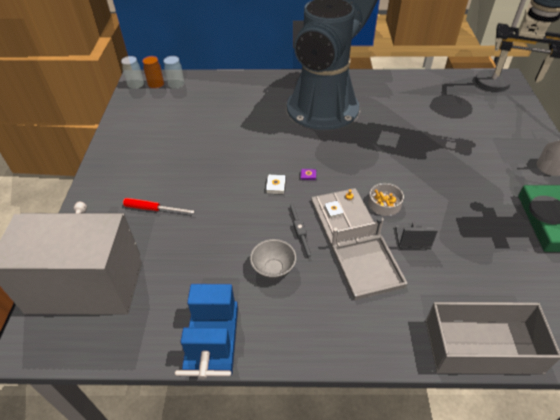

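View pics/top0.png

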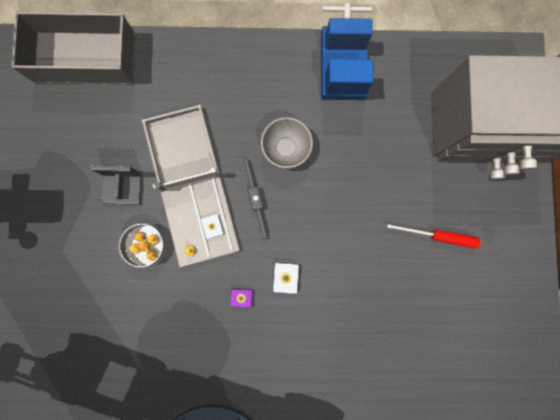

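Three things look like the plate in the top view: the one in the lane (212,226), a larger white one on the bench (286,278) and a purple one (241,298). The smaller one that isn't purple is in the lane. I'll check it in a close crop.

```bash
python3 - <<'E'
import cv2
a=cv2.imread("pics/top0.png")[95:315,110:310]; cv2.imwrite("pics/tc.png",cv2.resize(a,None,fx=2.7,fy=2.7,interpolation=cv2.INTER_CUBIC))
a=cv2.imread("pics/scene0.png")[155:305,255:455]; cv2.imwrite("pics/sc.png",cv2.resize(a,None,fx=4,fy=4,interpolation=cv2.INTER_CUBIC))
E
```

```text
(no output)
```

View pics/tc.png

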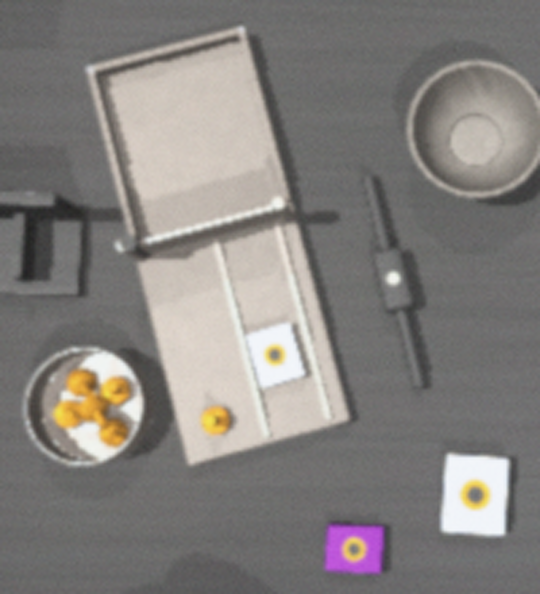

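View pics/sc.png

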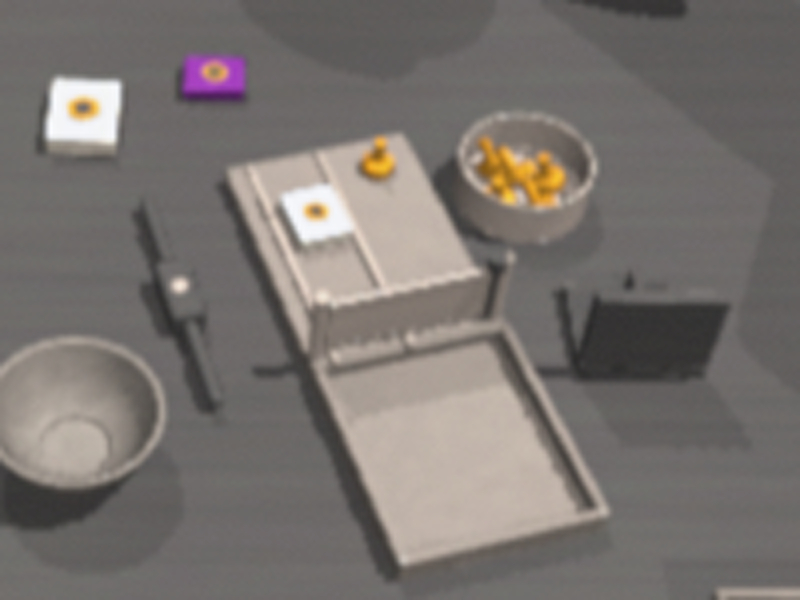

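The crop confirms the lane plate: it's smaller than the white one on the bench, at crop (275,355). Next I'll fit the tray and plate poses from both views.

```bash
cat > h.py <<'E'
import numpy as np
from scipy.optimize import least_squares
import cv2
def proj(c,X):
    X=np.atleast_2d(X); q=(X@c["R"].T+c["t"])@c["intrinsics"].T
    return q[:,:2]/q[:,2:]
def tri(cs,px):
    f=lambda X:np.concatenate([proj(c,X)[0]-p for c,p in zip(cs,px)])
    r=least_squares(f,[0.45,0.1,0.02]); return r.x,r.fun
E
cat > fit.py <<'E'
from plant import *
from h import *
T,S=calibration("top"),calibration("scene")
tp=lambda p:np.array(p)/2.7+[110,95]
sp=lambda p:np.array(p)/4+[255,155]
top=[((190,464),(-170,65,14)),((351,418),(-170,-65,14)),((122,245),(0,60,71)),((279,204),(0,-60,71)),((266,436),(-165,0,18)),((327,418),(-165,-50,18)),((90,68),(159,64,18)),((243,30),(159,-64,18))]
sc=[((403,133),(-170,65,14)),((228,171),(-170,-65,14)),((506,257),(0,60,71)),((322,297),(0,-60,71)),((607,515),(159,64,18)),((400,567),(159,-64,18))]
def W(v,L):
    L=np.atleast_2d(L)/1000.; c,s=np.cos(v[2]),np.sin(v[2])
    return np.c_[v[0]+c*L[:,0]-s*L[:,1],v[1]+s*L[:,0]+c*L[:,1],L[:,2]+v[3]]
pt=np.array([tp(a) for a,_ in top]); ps=np.array([sp(a) for a,_ in sc])
lt=[b for _,b in top]; ls=[b for _,b in sc]
f=lambda v:np.r_[(proj(T,W(v,lt))-pt).ravel(),(proj(S,W(v,ls))-ps).ravel()]
r=least_squares(f,[0.55,0.2,0.2,0],loss='soft_l1')
print(r.x); print(np.round(f(r.x).reshape(-1,2),1).tolist())
for nm,sub in (("top",lambda v:(proj(T,W(v,lt))-pt).ravel()),("scene",lambda v:(proj(S,W(v,ls))-ps).ravel())):
    print(nm, least_squares(lambda v:sub(np.r_[v,0]),r.x[:3]).x)
V=r.x
def toL(X):
    c,s=np.cos(V[2]),np.sin(V[2]); d=np.array(X)-np.r_[V[:2],V[3]]
    return np.array([c*d[0]+s*d[1],-s*d[0]+c*d[1],d[2]])*1000
x,e=tri([T,S],[tp((275,355)),sp((316,211))]); print("insert",x,toL(x),e)
for n,a,b in (("postL",(122,245),(506,257)),("postR",(279,204),(322,297)),("screw top",(216,420),(379,142))):
    x,e=tri([T,S],[tp(a),sp(b)]); print(n,x,toL(x),e)
def back(c,p,z):
    d=c["R"].T@np.linalg.solve(c["intrinsics"],np.r_[p,1]); o=-c["R"].T@c["t"]
    return o+d*(z-o[2])/d[2]
for p in ((246,333),(292,322),(306,377),(262,389)): print("plate corner",toL(back(T,tp(p),.026)))
for p in ((280,195),(338,184),(356,232),(304,245)): print("plate corner scene",toL(back(S,sp(p),.026)))
E
python3 fit.py
```

```text
[ 0.58755025  0.0558133   0.27490053 -0.00462551]
[[-0.4, -0.0], [-0.8, 0.7], [0.4, -0.2], [-0.0, -0.3], [0.3, -0.1], [0.5, 0.3], [-0.2, 0.1], [0.2, -0.5], [0.0, 0.5], [-0.4, -0.1], [-0.1, 0.4], [0.1, 0.3], [0.1, -0.2], [0.4, -0.7]]
top [0.58701949 0.05506441 0.27654124]
scene [0.59114946 0.05486418 0.27157925]
insert [0.49178493 0.00464777 0.02300347] [-106.05848851  -23.24876422   27.62898162] [-3.26714181e-03 -4.27660987e-05 -4.13035457e-03  4.07229325e-04]
postL [0.57075344 0.11396228 0.06726453] [-0.3815197  60.52513242 71.89004309] [ 0.10852331  0.00242168  0.13337228 -0.02599478]
postR [ 0.60317944 -0.00207212  0.06676783] [ -0.67071823 -59.95451196  71.39334125] [-6.15482573e-03 -7.98207693e-05 -7.37455513e-03  7.17767373e-04]
screw top [0.44089834 0.04769049 0.03673157] [-143.35040042   31.99102701   41.35708522] [-0.53087928 -0.00882231 -0.69980715  0.09479493]
plate corner [-83.71340935  -6.14944398  30.62551137]
plate corner [-84.80999722 -42.88087662  30.62551137]
plate corner [-129.31747747  -42.54084616   30.62551137]
plate corner [-129.30438015   -7.27547892   30.62551137]
plate corner scene [-123.76117761  -42.72777796   30.62551137]
plate corner scene [-122.91247872   -1.89519539   30.62551137]
plate corner scene [-78.71565068  -5.32064618  30.62551137]
plate corner scene [-77.04816662 -41.96691893  30.62551137]
```

```bash
cat > go.py <<'E'
import sys
from plant import *
from h import *
from scipy.spatial.transform import Rotation as Ro
V=np.array([.5885,.055,.2745])
c,s=np.cos(V[2]),np.sin(V[2])
def w(x,y,z): return np.array([V[0]+(c*x-s*y)/1e3,V[1]+(s*x+c*y)/1e3,z/1e3])
o=observe(); q=o["orientation"]; R=Ro.from_quat(np.r_[q[1:],q[0]])
M=R.as_matrix(); d=o["tcp_pos"]-np.r_[V[:2],0]
print("t",round(o["t"],2),"tcp tray mm",np.round([1e3*(c*d[0]+s*d[1]),1e3*(-s*d[0]+c*d[1]),1e3*d[2]],1),"F",np.round(o["wrist_force"],2),"w",round(o["gripper_width"],3))
yaw=np.arctan2(M[1,1],M[0,1]); print("jaw yaw tray",round(yaw-V[2],4),"tool z",np.round(M[:,2],3))
print("fwd tray x in tool:",np.round(M.T@[c,s,0],3),"tray y in tool",np.round(M.T@[-s,c,0],3))
if len(sys.argv)>3:
    jy=.633; 
    yw=jy+V[2]; Y=np.array([np.cos(yw),np.sin(yw),0]); Z=np.array([0,0,-1.]); D=np.c_[np.cross(Y,Z),Y,Z]
    print("turn",np.round((R.inv()*Ro.from_matrix(D)).as_rotvec(),3),"shift now-axes",np.round(1e3*M.T@(w(*map(float,sys.argv[1:4]))-o["tcp_pos"]),1),"shift final axes",np.round(1e3*D.T@(w(*map(float,sys.argv[1:4]))-o["tcp_pos"]),1))
E
python3 go.py -110 3.5 120
```

```text
t 0.1 tcp tray mm [-274.1  562.4  218.2] F [-0.1   0.03  0.63] w 1.004
jaw yaw tray 0.9775 tool z [-0.    -0.001 -1.   ]
fwd tray x in tool: [-0.829  0.559 -0.001] tray y in tool [ 0.559  0.829 -0.001]
turn [-0.001  0.     0.345] shift now-axes [-448.5 -371.5   98.5] shift final axes [-547.7 -198.3   98.2]
```

```bash
python3 -m pendant '[[[0,0,0],[0,0,0.115],0.81],[[0,0,0],[0,0,0.115],0.81],[[0,0,0],[0,0,0.115],0.81],[[0,0,0],[0,0,0],0.81]]'; python3 -m pendant '[[[-35,-13,0],[0,0,0],0.81],[[-35,-13,0],[0,0,0],0.81],[[-35,-13,0],[0,0,0],0.81],[[-35,-13,0],[0,0,0],0.81],[[-35,-13,0],[0,0,0],0.81],[[-35,-13,0],[0,0,0],0.81],[[-35,-13,0],[0,0,0],0.81],[[-35,-13,0],[0,0,0],0.81]]';  python3 go.py -110 3.5 120
```

```text
t: 0.5
tcp_pos: [0.1723, 0.5221, 0.2183]
orientation: [-0.0, 0.327, 0.945, -0.0]
wrist_force: [0.2, -0.3, 0.1]
gripper_width: 0.812
t: 1.3
tcp_pos: [0.3293, 0.2665, 0.2187]
orientation: [0.0, 0.324, 0.946, 0.0]
wrist_force: [-0.2, -0.4, 0.5]
gripper_width: 0.807
t 1.3 tcp tray mm [-192.2  273.8  218.7] F [-0.21 -0.42  0.54] w 0.807
jaw yaw tray 0.6366 tool z [ 0.  0. -1.]
fwd tray x in tool: [-0.594  0.804  0.   ] tray y in tool [0.804 0.594 0.   ]
turn [0.    0.    0.004] shift now-axes [-266.2  -94.6   98.7] shift final axes [-266.6  -93.7   98.7]
```

```bash
python3 -m pendant '[[[-35,-12,10],[0,0,0],0.81],[[-35,-12,10],[0,0,0],0.81],[[-35,-12,10],[0,0,0],0.81],[[-35,-12,10],[0,0,0],0.81],[[-35,-12,10],[0,0,0],0.81],[[-35,-12,10],[0,0,0],0.81],[[-35,-12,15],[0,0,0],0.81],[[0,0,0],[0,0,0],0.81]]';  python3 go.py -110 3.5 80
```

```text
t: 2.1
tcp_pos: [0.471, 0.0479, 0.1421]
orientation: [-0.001, 0.326, 0.945, -0.0]
wrist_force: [0.3, -0.0, 0.7]
gripper_width: 0.814
t 2.1 tcp tray mm [-115.    25.1  142.1] F [ 0.25 -0.01  0.71] w 0.814
jaw yaw tray 0.6329 tool z [-0.002 -0.    -1.   ]
fwd tray x in tool: [-0.591  0.806 -0.002] tray y in tool [ 0.806  0.591 -0.   ]
turn [-0.001 -0.001 -0.   ] shift now-axes [-20.4  -8.6  62.1] shift final axes [-20.4  -8.7  62.1]
```

```bash
python3 -m pendant '[[[-10,-4,20],[0,0,0],0.81],[[-10,-4,20],[0,0,0],0.81],[[0,0,22],[0,0,0],0.81],[[0,0,0],[0,0,0],0.81]]';  python3 go.py -110 3.5 45
cat > look.py <<'E'
import sys
from plant import *
from h import *
n=sys.argv[1]
t=get_image("top")[95:315,110:310]; s=get_image("scene")[155:305,255:455]
cv2.imwrite(f"pics/t{n}.png",cv2.resize(t,None,fx=2.7,fy=2.7,interpolation=cv2.INTER_CUBIC)[:,:,::-1])
cv2.imwrite(f"pics/s{n}.png",cv2.resize(s,None,fx=4,fy=4,interpolation=cv2.INTER_CUBIC)[:,:,::-1])
# expected finger tip corners in crop coords
from scipy.spatial.transform import Rotation as Ro
o=observe(); q=o["orientation"]; R=Ro.from_quat(np.r_[q[1:],q[0]]).as_matrix(); g=o["gripper_width"]*93/2
for sg in (1,-1):
    P=np.array([[a,sg*b,0] for b in (g,g+17.5) for a in (-7.5,7.5)])/1e3@R.T+o["tcp_pos"]
    print("tip", sg, "top",((proj(calibration("top"),P)-[110,95])*2.7).round().tolist(),"scene",((proj(calibration("scene"),P)-[255,155])*4).round().tolist())
E
python3 look.py 1
```

```text
t: 2.5
tcp_pos: [0.4792, 0.0325, 0.0798]
orientation: [-0.002, 0.325, 0.946, -0.001]
wrist_force: [-0.5, -0.1, -0.7]
gripper_width: 0.808
t 2.5 tcp tray mm [-111.3    8.    79.8] F [-0.48 -0.08 -0.74] w 0.808
jaw yaw tray 0.6349 tool z [-0.004  0.    -1.   ]
fwd tray x in tool: [-0.593  0.805 -0.004] tray y in tool [0.805 0.593 0.001]
turn [-0.002 -0.004  0.002] shift now-axes [-4.5 -1.5 34.8] shift final axes [-4.4 -1.6 34.8]
tip 1 top [[191.0, 325.0], [178.0, 341.0], [173.0, 310.0], [159.0, 326.0]] scene [[408.0, 169.0], [421.0, 156.0], [432.0, 181.0], [445.0, 168.0]]
tip -1 top [[271.0, 389.0], [258.0, 406.0], [290.0, 404.0], [277.0, 421.0]] scene [[310.0, 118.0], [323.0, 105.0], [288.0, 106.0], [301.0, 94.0]]
```

View pics/t1.png

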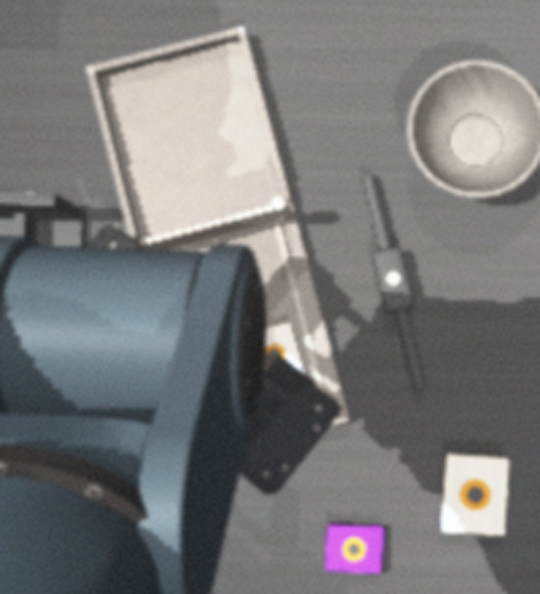

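View pics/s1.png

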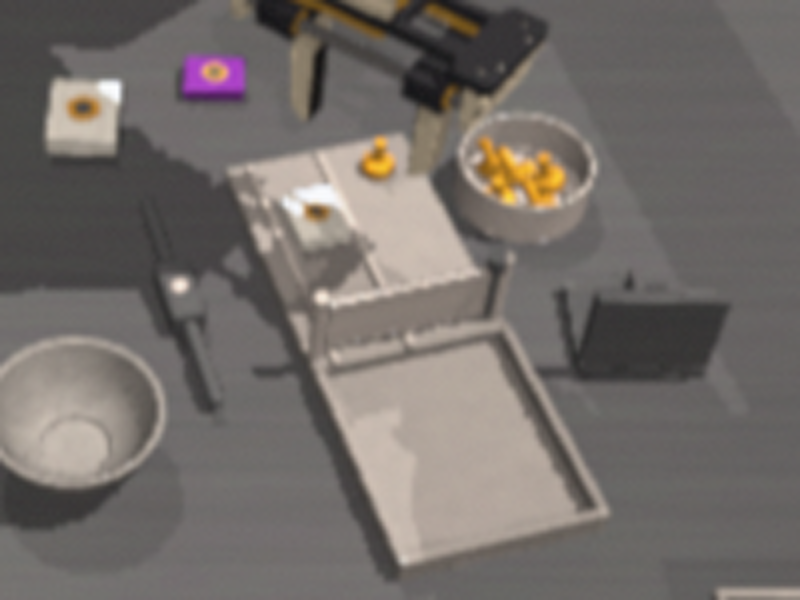

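The scene view puts finger tips at (303,115) and (423,168), matching where the robot's kinematics place them. The plate at (316,211) hasn't moved. I'll descend now.

```bash
python3 -m pendant '[[[-5,-3,12],[0,0,0],0.81],[[0,0,12],[0,0,0],0.81],[[0,0,10],[0,0,0],0.81],[[0,0,0],[0,0,0],0.81]]';  python3 go.py -112 3.5 19; python3 look.py 2
```

```text
t: 3.0
tcp_pos: [0.4821, 0.0267, 0.0462]
orientation: [-0.001, 0.326, 0.945, -0.0]
wrist_force: [-0.9, 0.3, 1.0]
gripper_width: 0.807
t 3.0 tcp tray mm [-110.1    1.6   46.2] F [-0.93  0.34  0.99] w 0.807
jaw yaw tray 0.6326 tool z [-0.002  0.    -1.   ]
fwd tray x in tool: [-0.591  0.806 -0.002] tray y in tool [0.806 0.591 0.001]
turn [-0.001 -0.002 -0.   ] shift now-axes [ 2.6 -0.4 27.2] shift final axes [ 2.6 -0.4 27.2]
tip 1 top [[209.0, 326.0], [196.0, 342.0], [191.0, 312.0], [179.0, 327.0]] scene [[393.0, 208.0], [406.0, 195.0], [416.0, 221.0], [429.0, 207.0]]
tip -1 top [[286.0, 388.0], [273.0, 403.0], [304.0, 402.0], [291.0, 418.0]] scene [[298.0, 157.0], [311.0, 145.0], [277.0, 146.0], [289.0, 133.0]]
```

View pics/s2.png

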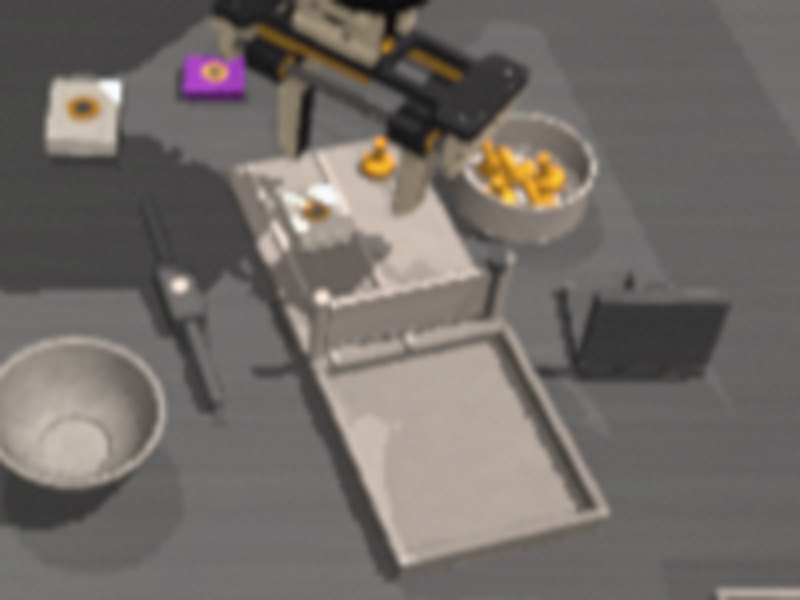

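Scene view: B tip at (293,155) behind the plate, A tip at (408,213) clear of the thumb screw (378,160). Lowering to about 19 mm.

```bash
python3 -m pendant '[[[2,0,10],[0,0,0],0.81],[[0,0,8],[0,0,0],0.81],[[0,0,6],[0,0,0],0.81],[[0,0,3],[0,0,0],0.81],[[0,0,0],[0,0,0],0.81]]';  python3 go.py -60 3.5 19; python3 look.py 3
```

```text
t: 3.6
tcp_pos: [0.4812, 0.0279, 0.0202]
orientation: [-0.0, 0.326, 0.945, -0.0]
wrist_force: [-0.1, -0.2, -0.5]
gripper_width: 0.808
t 3.6 tcp tray mm [-110.6    3.    20.2] F [-0.06 -0.21 -0.52] w 0.808
jaw yaw tray 0.6325 tool z [-0.001  0.    -1.   ]
fwd tray x in tool: [-0.591  0.807 -0.001] tray y in tool [0.807 0.591 0.   ]
turn [-0.    -0.001 -0.   ] shift now-axes [-29.6  41.1   1.1] shift final axes [-29.6  41.1   1.2]
tip 1 top [[214.0, 331.0], [202.0, 346.0], [197.0, 317.0], [185.0, 332.0]] scene [[391.0, 235.0], [403.0, 221.0], [414.0, 247.0], [426.0, 234.0]]
tip -1 top [[289.0, 391.0], [277.0, 406.0], [306.0, 405.0], [294.0, 420.0]] scene [[297.0, 183.0], [309.0, 171.0], [275.0, 172.0], [288.0, 159.0]]
```

View pics/s3.png

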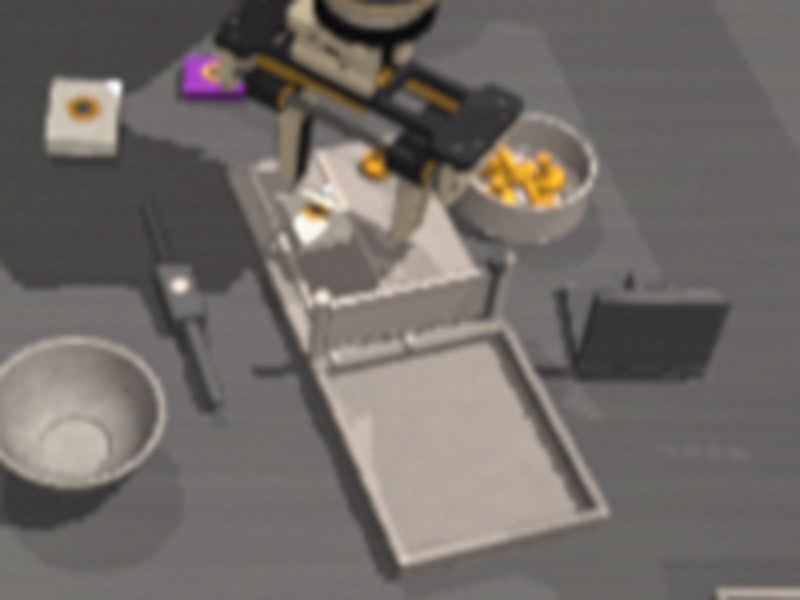

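```bash
python3 - <<'E'
from plant import *
from h import *
S=calibration("scene"); c,s=np.cos(.2745),np.sin(.2745)
def back(p,z):
    p=np.array(p)/4+[255,155]
    d=S["R"].T@np.linalg.solve(S["intrinsics"],np.r_[p,1]); o=-S["R"].T@S["t"]
    X=o+d*(z-o[2])/d[2]-[.5885,.055,0]
    return np.round([1e3*(c*X[0]+s*X[1]),1e3*(c*X[1]-s*X[0])],1)
print("B tip",[back(p,.02) for p in((280,184),(292,188),(300,178))])
print("plate",[back(p,.026) for p in((280,195),(338,184),(309,190),(316,211))])
print("strips",back((320,152),.018),back((250,168),.018))
print("A tip",[back(p,.02) for p in((391,240),(408,243))])
a=cv2.imread("pics/s3.png")[140:280,220:460]; cv2.imwrite("pics/s3c.png",cv2.resize(a,None,fx=3.3,fy=3.3,interpolation=cv2.INTER_CUBIC))
E
```

```text
B tip [array([-139.4,  -36.3]), array([-133.7,  -29.7]), array([-141.1,  -21.4])]
plate [array([-124.4,  -41.7]), array([-123.6,   -0.9]), array([-123.6,  -21.5]), array([-104.2,  -23.4])]
strips [-162.6    0.7] [-161.   -50.6]
A tip [array([-71.5,  17.8]), array([-66. ,  27.6])]
```

View pics/s3c.png

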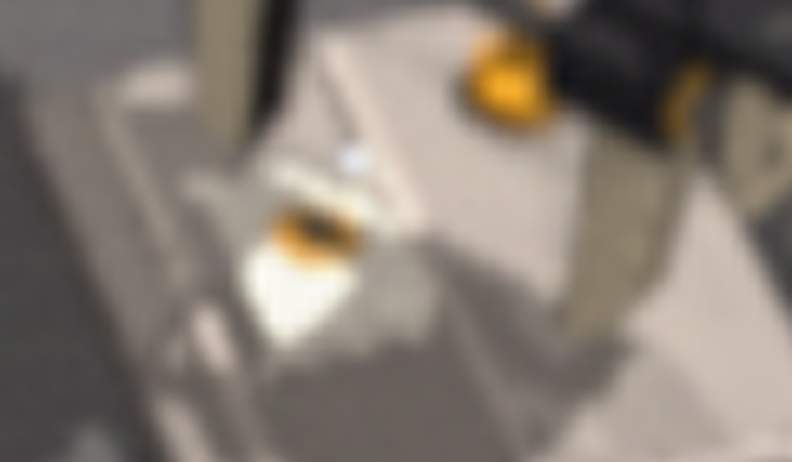

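B's leading corner is at about tray y = -30 and the plate's middle is at -23, so I'll shift 4 mm left and then start the push.

```bash
python3 -m pendant '[[[3,2.5,0.5],[0,0,0],0.81],[[0,0,0],[0,0,0],0.81],[[-3,4,0],[0,0,0],0.81],[[-3,4,0],[0,0,0],0.81],[[-3,4,0],[0,0,0],0.81],[[-3,4,0],[0,0,0],0.81],[[-3,4,0],[0,0,0],0.81],[[0,0,0],[0,0,0],0.81]]';  python3 go.py -60 7.5 19; python3 look.py 4
```

```text
t: 4.5
tcp_pos: [0.5055, 0.0384, 0.0201]
orientation: [0.0, 0.326, 0.945, 0.0]
wrist_force: [0.4, 0.0, -0.4]
gripper_width: 0.809
t 4.5 tcp tray mm [-84.4   6.5  20.1] F [ 0.44  0.04 -0.44] w 0.809
jaw yaw tray 0.6326 tool z [ 0.001  0.    -1.   ]
fwd tray x in tool: [-0.591  0.806  0.001] tray y in tool [ 0.806  0.591 -0.   ]
turn [ 0.     0.001 -0.   ] shift now-axes [-13.7  20.3   1.2] shift final axes [-13.7  20.3   1.1]
tip 1 top [[202.0, 301.0], [190.0, 316.0], [185.0, 287.0], [173.0, 302.0]] scene [[410.0, 262.0], [422.0, 248.0], [433.0, 275.0], [445.0, 261.0]]
tip -1 top [[276.0, 360.0], [264.0, 375.0], [294.0, 374.0], [281.0, 389.0]] scene [[314.0, 209.0], [327.0, 197.0], [293.0, 198.0], [305.0, 185.0]]
```

View pics/s4.png

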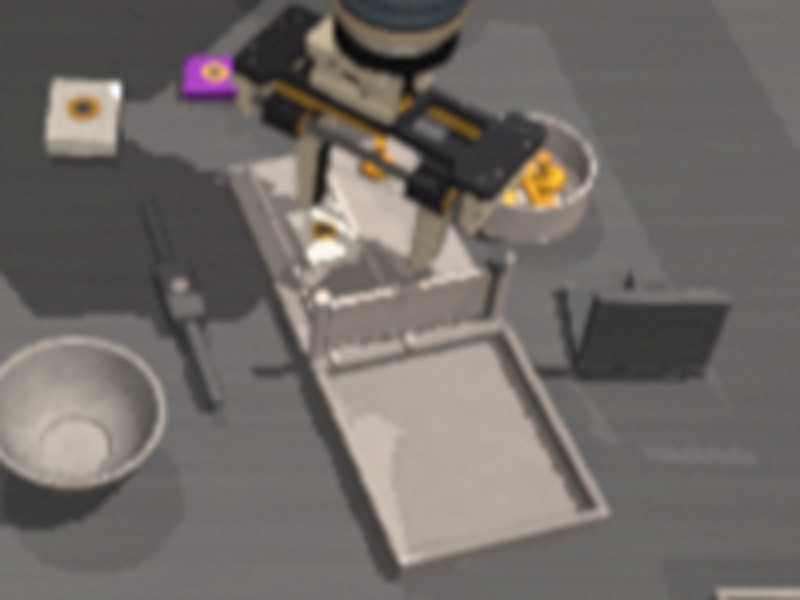

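The plate has slid forward, with its insert now at (323,230), and it looks straight. B is on its tail at (312,210) and A is approaching the gate at (420,265).

```bash
python3 -m pendant '[[[-3,4,0.5],[0,0,0],0.81],[[-3,4,0.5],[0,0,0],0.81],[[-3,4,0],[0,0,0],0.81],[[-3,4,0],[0,0,0],0.81],[[-3,4,0],[0,0,0],0.81],[[-3,4,0],[0,0,0],0.81],[[-3,4,0],[0,0,0],0.81],[[-3,4,0],[0,0,0],0.81]]';  python3 -m pendant '[[[-3,4,0],[0,0,0],0.81],[[-3,4,0],[0,0,0],0.81],[[-3,4,0],[0,0,0],0.81],[[0,0,0],[0,0,0],0.81]]';python3 go.py -20 7.5 19; python3 look.py 5
```

```text
t: 5.4
tcp_pos: [0.5427, 0.0486, 0.019]
orientation: [-0.001, 0.326, 0.945, -0.001]
wrist_force: [-9.6, -2.7, 5.8]
gripper_width: 0.812
t: 5.8
tcp_pos: [0.5555, 0.0523, 0.0183]
orientation: [-0.003, 0.325, 0.946, -0.001]
wrist_force: [-13.9, -4.6, 4.9]
gripper_width: 0.809
t 5.8 tcp tray mm [-32.5   6.4  18.3] F [-13.92  -4.59   4.88] w 0.809
jaw yaw tray 0.6339 tool z [-0.007 -0.001 -1.   ]
fwd tray x in tool: [-0.592  0.806 -0.007] tray y in tool [0.806 0.592 0.001]
turn [-0.005 -0.005  0.001] shift now-axes [-6.5 10.8 -0.8] shift final axes [-6.5 10.8 -0.7]
tip 1 top [[187.0, 238.0], [174.0, 253.0], [170.0, 225.0], [157.0, 239.0]] scene [[440.0, 324.0], [452.0, 310.0], [463.0, 337.0], [476.0, 323.0]]
tip -1 top [[260.0, 297.0], [248.0, 312.0], [277.0, 310.0], [265.0, 325.0]] scene [[340.0, 268.0], [353.0, 254.0], [318.0, 255.0], [331.0, 242.0]]
```

View pics/s5.png

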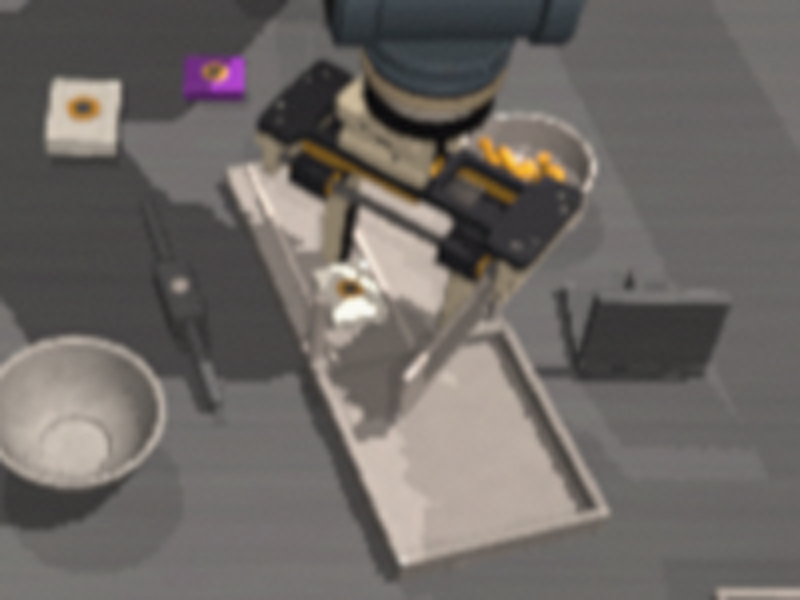

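A is holding the gate about 0.8 rad open, its free end at (410,378). The plate's insert is at (350,288), still short of the gate and well clear of it. I'll carry on.

```bash
python3 -m pendant '[[[-3,4,-0.5],[0,0,0],0.81],[[-3,4,0],[0,0,0],0.81],[[-3,4,0],[0,0,0],0.81],[[-3,4,0],[0,0,0],0.81],[[-3,4,0],[0,0,0],0.81],[[-3,4,0],[0,0,0],0.81],[[-3,4,0],[0,0,0],0.81],[[0,0,0],[0,0,0],0.81]]'; python3 go.py 30 7.5 19; python3 look.py 6
```

```text
t: 6.7
tcp_pos: [0.5913, 0.0609, 0.0189]
orientation: [-0.001, 0.326, 0.945, -0.001]
wrist_force: [-2.7, -7.6, -2.6]
gripper_width: 0.805
t 6.7 tcp tray mm [ 4.2  4.9 18.9] F [-2.73 -7.64 -2.58] w 0.805
jaw yaw tray 0.6326 tool z [-0.002 -0.001 -1.   ]
fwd tray x in tool: [-0.591  0.806 -0.002] tray y in tool [ 0.806  0.591 -0.001]
turn [-0.002 -0.001 -0.   ] shift now-axes [-13.1  22.3  -0.1] shift final axes [-13.1  22.3  -0.1]
tip 1 top [[177.0, 193.0], [165.0, 208.0], [160.0, 180.0], [148.0, 194.0]] scene [[460.0, 368.0], [472.0, 353.0], [484.0, 382.0], [497.0, 367.0]]
tip -1 top [[250.0, 251.0], [238.0, 266.0], [267.0, 265.0], [255.0, 280.0]] scene [[358.0, 310.0], [371.0, 296.0], [335.0, 297.0], [348.0, 283.0]]
```

View pics/s6.png

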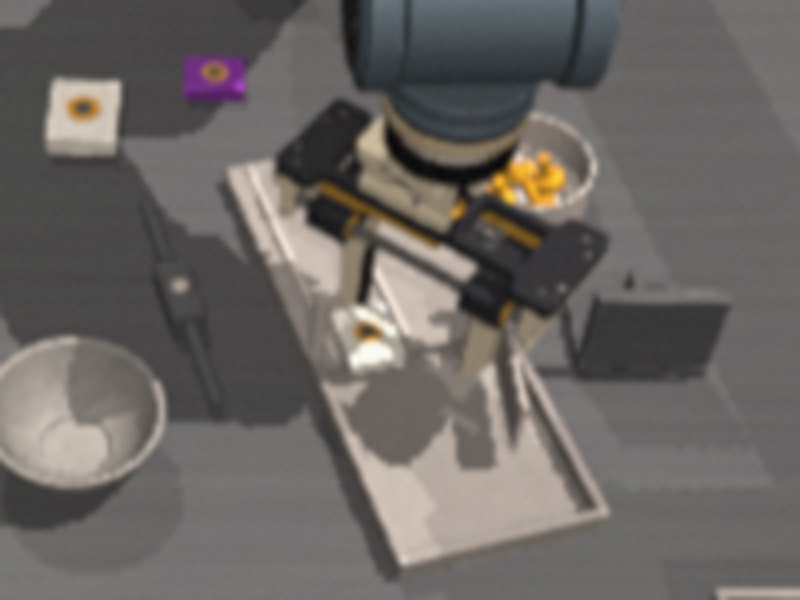

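Gate about 1.35 rad open along the left of the bay, free end at (515,450). The plate is straight, insert at (368,332), about at the gate line, with B still on its tail. I'll push it over the ledge.

```bash
python3 -m pendant '[[[-2.5,4,0],[0,0,0],0.81],[[-3,4,0],[0,0,0],0.81],[[-3,4,0],[0,0,0],0.81],[[-3,4,0],[0,0,0],0.81],[[-3,4,0],[0,0,0],0.81],[[-3,4,0],[0,0,0],0.81],[[0,0,0],[0,0,0],0.81]]'; python3 go.py 50 6 19; python3 look.py 7
```

```text
t: 7.5
tcp_pos: [0.6206, 0.0693, 0.0193]
orientation: [0.0, 0.326, 0.945, -0.0]
wrist_force: [-0.7, -4.5, -1.9]
gripper_width: 0.805
t 7.5 tcp tray mm [34.7  5.  19.3] F [-0.67 -4.55 -1.89] w 0.805
jaw yaw tray 0.6325 tool z [-0.    -0.001 -1.   ]
fwd tray x in tool: [-0.591  0.807 -0.   ] tray y in tool [ 0.807  0.591 -0.001]
turn [-0.001  0.    -0.001] shift now-axes [-8.3 12.9  0.3] shift final axes [-8.3 12.9  0.3]
tip 1 top [[167.0, 157.0], [155.0, 171.0], [150.0, 144.0], [138.0, 158.0]] scene [[479.0, 406.0], [492.0, 390.0], [504.0, 420.0], [517.0, 405.0]]
tip -1 top [[240.0, 215.0], [228.0, 230.0], [257.0, 229.0], [245.0, 243.0]] scene [[375.0, 346.0], [389.0, 331.0], [352.0, 332.0], [365.0, 318.0]]
```

View pics/s7.png

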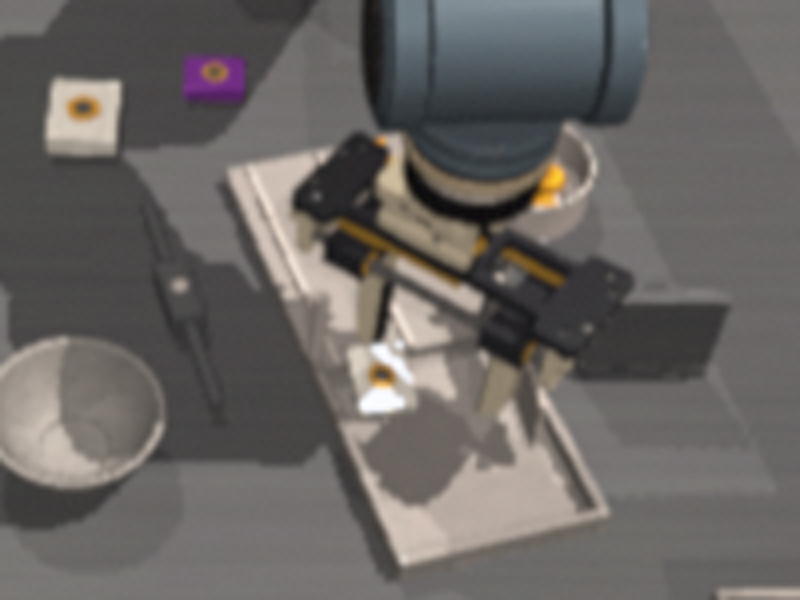

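The plate now overhangs the ledge, tilted, insert at (382,376). A few more steps to push the tail clear.

```bash
python3 -m pendant '[[[-3,4,0],[0,0,0],0.81],[[-3,4,0],[0,0,0],0.81],[[-3,4,0],[0,0,0],0.81],[[-3,4,0],[0,0,0],0.81],[[0,0,0],[0,0,0],0.81],[[0,0,0],[0,0,0],0.81]]'; python3 go.py 50 6 19; python3 look.py 8
```

```text
t: 8.2
tcp_pos: [0.6399, 0.0749, 0.0196]
orientation: [0.001, 0.326, 0.945, 0.0]
wrist_force: [2.1, -3.6, -2.3]
gripper_width: 0.809
t 8.2 tcp tray mm [54.9  5.2 19.6] F [ 2.06 -3.64 -2.28] w 0.809
jaw yaw tray 0.6323 tool z [ 0.001 -0.    -1.   ]
fwd tray x in tool: [-0.591  0.807  0.001] tray y in tool [ 0.807  0.591 -0.   ]
turn [ 0.001  0.001 -0.001] shift now-axes [ 3.6 -3.4  0.6] shift final axes [ 3.6 -3.4  0.6]
tip 1 top [[161.0, 133.0], [149.0, 147.0], [144.0, 120.0], [132.0, 134.0]] scene [[493.0, 431.0], [505.0, 416.0], [518.0, 446.0], [531.0, 430.0]]
tip -1 top [[234.0, 191.0], [222.0, 205.0], [251.0, 204.0], [239.0, 219.0]] scene [[387.0, 370.0], [400.0, 355.0], [364.0, 356.0], [377.0, 341.0]]
```

View pics/s8.png

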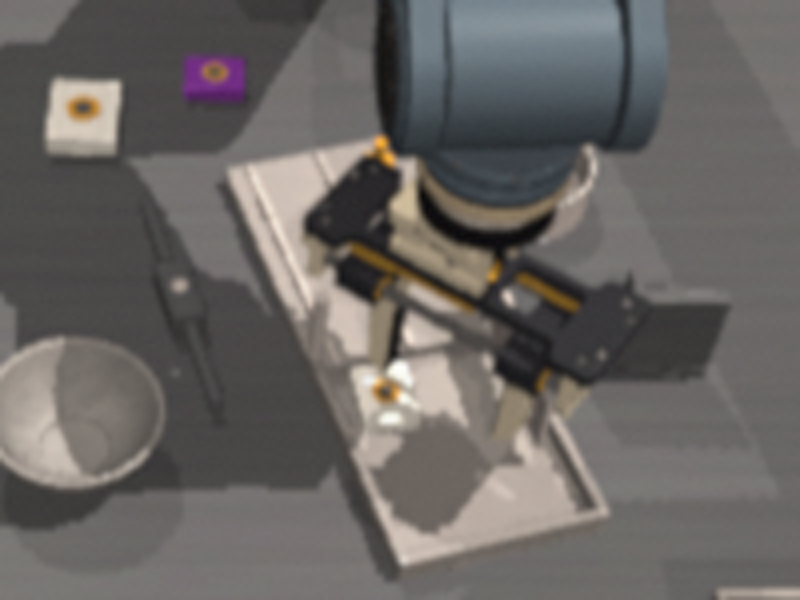

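```bash
cat > bk.py <<'E'
from plant import *
from h import *
S=calibration("scene"); c,s=np.cos(.2745),np.sin(.2745)
def back(p,z):
    p=np.array(p)/4+[255,155]
    d=S["R"].T@np.linalg.solve(S["intrinsics"],np.r_[p,1]); o=-S["R"].T@S["t"]
    X=o+d*(z-o[2])/d[2]-[.5885,.055,0]
    return np.round([1e3*(c*X[0]+s*X[1]),1e3*(c*X[1]-s*X[0])],1)
E
python3 - <<'E'
from bk import *
print("insert",back((386,393),.016),back((386,393),.021),"front",back((366,431),.016),back((420,418),.016), "Btip",back((383,366),.02))
a=cv2.imread("pics/s8.png")[320:460,310:470]; cv2.imwrite("pics/s8c.png",cv2.resize(a,None,fx=4,fy=4,interpolation=cv2.INTER_CUBIC))
E
```

```text
insert [ 42.9 -28.8] [ 46.3 -30.6] front [ 66.7 -50.6] [ 66.2 -15.6] Btip [ 25.5 -24.6]
```

View pics/s8c.png

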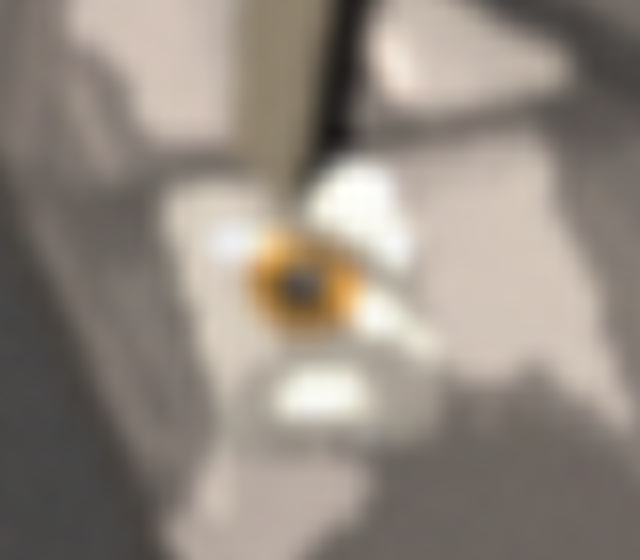

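The insert is at tray x ≈ 43, y ≈ -29, so the plate's tail (about 21) is past the ledge and it looks flat. I'll draw back partway and check that before letting the gate go.

```bash
python3 -m pendant '[[[3,-4,-1],[0,0,0],0.81],[[3,-4,0],[0,0,0],0.81],[[6,-8,0],[0,0,0],0.81],[[6,-8,0],[0,0,0],0.81],[[6,-8,0],[0,0,0],0.81],[[6,-8,0],[0,0,0],0.81],[[0,0,0],[0,0,0],0.81]]'; python3 go.py 50 6 19; python3 look.py 9
```

```text
t: 9.0
tcp_pos: [0.5908, 0.0613, 0.0213]
orientation: [0.0, 0.326, 0.945, -0.0]
wrist_force: [-2.6, -8.2, 3.5]
gripper_width: 0.81
t 9.0 tcp tray mm [ 3.9  5.4 21.3] F [-2.6  -8.23  3.51] w 0.81
jaw yaw tray 0.6321 tool z [ 0.001 -0.    -1.   ]
fwd tray x in tool: [-0.591  0.807  0.001] tray y in tool [ 0.807  0.591 -0.001]
turn [ 0.     0.001 -0.001] shift now-axes [-26.7  37.5   2.3] shift final axes [-26.8  37.5   2.3]
tip 1 top [[176.0, 193.0], [163.0, 208.0], [159.0, 180.0], [146.0, 194.0]] scene [[461.0, 365.0], [474.0, 350.0], [486.0, 379.0], [498.0, 364.0]]
tip -1 top [[249.0, 252.0], [237.0, 266.0], [266.0, 265.0], [254.0, 280.0]] scene [[359.0, 307.0], [372.0, 293.0], [336.0, 294.0], [350.0, 280.0]]
```

View pics/s9.png

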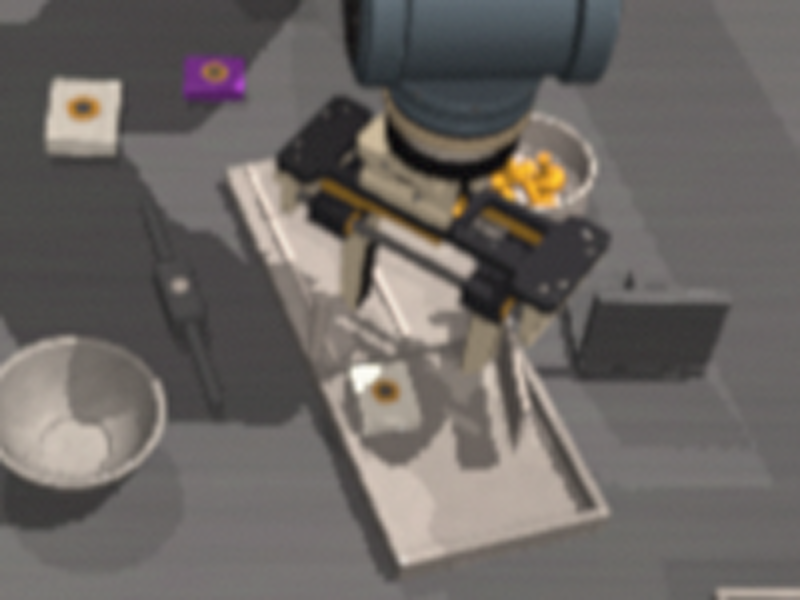

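```bash
python3 - <<'E'
from bk import *
for p in ((350,370),(406,362),(423,424),(368,436),(386,391)): print(p,back(p,.016),back(p,.026))
a=cv2.imread("pics/s9.png")[300:460,300:480]; cv2.imwrite("pics/s9c.png",cv2.resize(a,None,fx=3.7,fy=3.7,interpolation=cv2.INTER_CUBIC))
E
```

```text
(350, 370) [ 20.2 -44. ] [ 27.3 -47.5]
(406, 362) [23.6 -8.1] [ 30.6 -12. ]
(423, 424) [ 70.9 -15.5] [ 77.4 -19.3]
(368, 436) [ 70.5 -50.8] [ 76.9 -54.2]
(386, 391) [ 41.5 -28.2] [ 48.3 -31.9]
```

View pics/s9c.png

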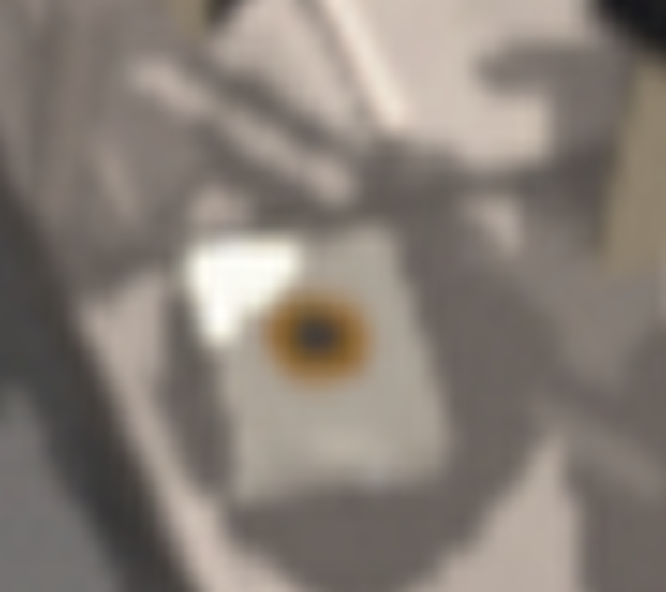

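The plate lies flat beyond the ledge: tail at about x = 20, insert at about x = 42, y = -28. Now I'll draw out fully so the gate shuts.

```bash
python3 -m pendant '[[[6,-8,0],[0,0,0],0.81],[[6,-8,0],[0,0,0],0.81],[[6,-8,0],[0,0,0],0.81],[[6,-8,0],[0,0,0],0.81],[[6,-8,0],[0,0,0],0.81],[[6,-8,0],[0,0,0],0.81],[[6,-8,0],[0,0,0],0.81],[[6,-8,0],[0,0,0],0.81]]';python3 -m pendant '[[[3,-4,0],[0,0,0],0.81],[[0,0,0],[0,0,0],0.81],[[0,0,-20],[0,0,0],0.81],[[0,0,-30],[0,0,0],0.81],[[0,0,-40],[0,0,0],0.81],[[0,0,-40],[0,0,0],0.81],[[0,0,-40],[0,0,0],0.81],[[0,0,0],[0,0,0],0.81]]'; python3 go.py 50 6 19
```

```text
t: 9.9
tcp_pos: [0.5132, 0.0412, 0.0207]
orientation: [0.0, 0.326, 0.945, 0.0]
wrist_force: [-0.0, -0.0, 0.6]
gripper_width: 0.809
t: 10.7
tcp_pos: [0.5118, 0.04, 0.1957]
orientation: [0.004, 0.326, 0.945, 0.001]
wrist_force: [0.9, 0.9, -0.5]
gripper_width: 0.812
t 10.7 tcp tray mm [-77.9   6.3 195.7] F [ 0.89  0.85 -0.54] w 0.812
jaw yaw tray 0.6327 tool z [ 0.009 -0.    -1.   ]
fwd tray x in tool: [-0.591  0.806  0.009] tray y in tool [ 0.806  0.591 -0.002]
turn [ 0.005  0.007 -0.   ] shift now-axes [-74.6 102.  177.8] shift final axes [-75.9 102.9 176.7]
```

Moving aside for a clear view.

```bash
python3 -m pendant '[[[35,13,-5],[0,0,0],0.81],[[35,13,0],[0,0,0],0.81],[[35,13,0],[0,0,0],0.81],[[35,13,0],[0,0,0],0.81],[[35,13,0],[0,0,0],0.81],[[35,13,0],[0,0,0],0.81],[[35,13,0],[0,0,0],0.81],[[0,0,0],[0,0,0],0.81]]'; python3 -m pendant '[[[35,13,0],[0,0,0],0.81],[[35,13,0],[0,0,0],0.81],[[35,13,0],[0,0,0],0.81],[[20,8,0],[0,0,0],0.81],[[0,0,0],[0,0,0],0.81],[[0,0,0],[0,0,0],0.81]]'; python3 look.py 10 >/dev/null; python3 - <<'E'
from bk import *
a=cv2.imread("pics/s10.png");b=cv2.imread("pics/t10.png");b=cv2.resize(b,None,fx=.7,fy=.7)
o=np.zeros((600,800,3),np.uint8);o[:420,:420]=cv2.resize(a,(420,420*600//800))[:0].sum() if 0 else 0
a=cv2.resize(a,None,fx=.5,fy=.5);o[:a.shape[0],:a.shape[1]]=a;o[:b.shape[0],a.shape[1]:a.shape[1]+b.shape[1]]=b
cv2.imwrite("pics/c10.png",o)
E
```

```text
t: 11.5
tcp_pos: [0.3704, 0.265, 0.1951]
orientation: [-0.0, 0.324, 0.946, -0.0]
wrist_force: [-0.1, 0.1, -0.2]
gripper_width: 0.811
t: 12.1
tcp_pos: [0.3031, 0.3759, 0.1951]
orientation: [-0.0, 0.326, 0.946, -0.0]
wrist_force: [0.5, -0.7, -0.4]
gripper_width: 0.813
```

View pics/c10.png

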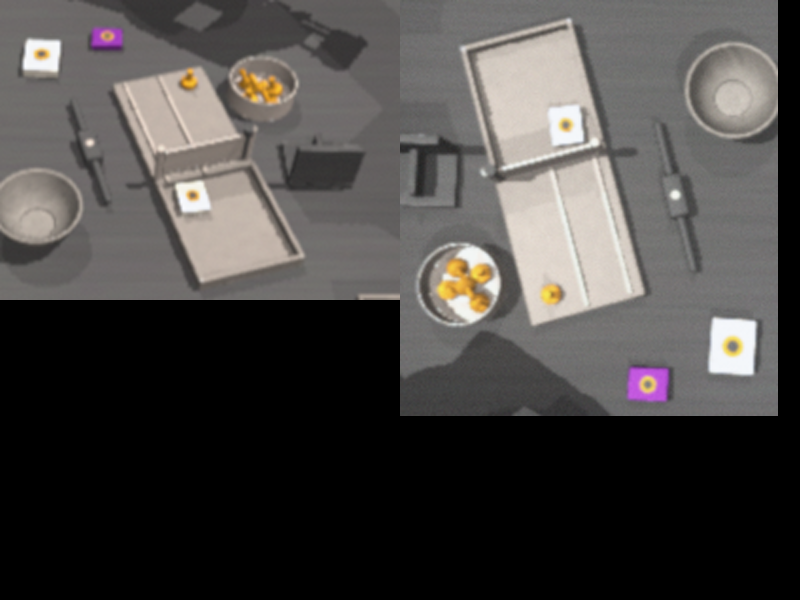

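View pics/s10.png

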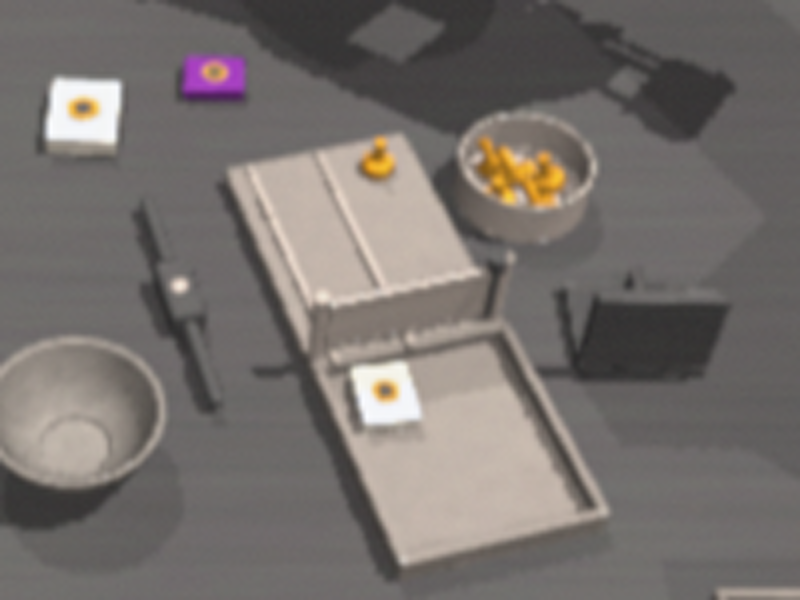

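The scene view shows the gate shut between the posts (322,297) and (506,257), as at the start. The plate is flat in the bay at (386,391) and the bystanders haven't moved. I'll check the height from both views, then hand in.

```bash
python3 - <<'E'
from bk import *
T=calibration("top"); pt=np.array([(566-400)/.7,125/.7])/2.7+[110,95]; ps=np.array([386,391])/4+[255,155]
X,e=tri([T,S],[pt,ps]); d=X-[.5885,.055,0]; print(np.round([1e3*(c*d[0]+s*d[1]),1e3*(c*d[1]-s*d[0]),1e3*X[2]],1),e.round(2))
print(job_done())
E
```

```text
[ 39.6 -27.2  13.2] [-0.02 -0.   -0.03  0.  ]
the job is handed in; nothing more can be done
None
```

The plate is put away: it lies flat on the bay floor with the gate shut behind it, and I handed the job in at about 12 s of the 48 s allowed. `job_done()` gives no verdict, so this rests on my own checks.

**What I did:** With the jaws 81% open and set diagonally, the left finger pushed the gate open to about 1.4 rad. The right finger slid the plate down the lane and off the ledge in the same motion. I then backed the fingers out along the same path, so the gate closed behind them, and moved the arm clear.

**Last checks:**
- **Plate position:** its middle is at about tray x = 40, y = -27 mm, inside the limits, with the tail clear of the ledge.
- **Plate height:** its top measured 13 mm against the 16 mm expected for a plate on the floor. My camera fit also put the tray and plate 3 to 5 mm low at the start, so I take this as camera calibration error.
- **Gate:** it is back in the same place in the picture as at the start. I judged the gate angles by eye, not by measurement.
- **Bystanders:** the thumb screw, tin, tap handle, bowl and angle plate look unmoved. The screwdriver was outside the last pictures, but the arm never went near it.
- **Forces:** the largest wrist force I read was about 15 N. I could not measure contact between plate and gate directly, but the pictures showed a clear gap between them throughout.

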